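# Lock the grind setting and present the portafilter under the chute

### The job

Make the coffee grinder ready for an espresso: turn the knob on its top until the pointer nose stands at the long mark in front of the lock, and push the lock slide fully home so that its fork straddles the nose. Then lift the portafilter out of its tamping stand by the handle and hold it in the air under the grinder's chute, level, its handle pointing straight out from the grinder's front, its basket centred 1 to 2 cm below the chute mouth and touching nothing, so that a colleague can press the start button. Finish while still holding it there, and do not disturb the other things on the worktop.

Things in the scene. Friction and masses are not known exactly. Their poses are not given: they have to be found in the camera images.
- grinder: Steel coffee grinder, fixed; 200 deep (x) x 125 wide (y) x 225 mm high. Origin: centre of its underside on the worktop; +x runs from front to back, z up. Front (-x), with the chute, faces the robot. On the deck, 225 mm up, on the centre line: lock, knob (axis 30 mm before the origin), hopper (radius 36, top 54 mm above deck, 92 mm behind the knob). Tray 12 mm high, to 205 mm before the origin.
- grind_knob (a joint): Grind knob, rad about the grinder's z: 0 = the nose of its bar points to the grinder's front (-x), at the long mark and straight at the lock; grows counter-clockwise seen from above. Stops at -0.9 and 1.6; starts at 0.55 to 1.15, so turn it clockwise. Friction about 0.05 N m; stays where it is left.
- knob_grip (a point): On the knob's axis at grip height, 253 mm up; turns with it, -x points to the nose. Black bar 10 mm wide, 235 to 261 mm up, reaching 26 mm to the nose (steel line on it) and 18 mm the other way, on a disc of radius 24 mm. Grip it from above across the 10 mm, fingertips above 244 mm: the drawn-back lock's fork (top 243 mm) begins 30 mm, its tab (top 259 mm) 54 mm before the axis.
- lock_slide (a joint): Travel of the lock slide, m, towards the knob (grinder's +x): 0 = drawn back (start), 0.020 = fully home at its stop. Friction about 1.5 N. Its fork (gap 15 mm, flared tips) goes home over the knob's 10 mm nose only if the knob is within about 0.2 rad of the mark; else it strikes the bar and pushes it further from the mark.
- lock_tab (a point): Grip point on the lock's upright steel tab, 251 mm up, 59 mm before the knob axis when drawn back, 39 mm when home; moves with it; axes as the grinder. Tab 10 mm thick (x), 28 mm wide (y), 230 to 259 mm up: pinch it from above across the 28 mm, or push its front face. The fork is no wider than the tab within 20 mm of it.
- chute_mouth (a point): Centre of the chute's round mouth (radius 15 mm, facing down), on the grinder's centre line 145 mm before its origin (45 mm before the front face), 140 mm above the worktop; axes as the grinder. Above it a pipe of radius up to 21 mm rises to 190 mm.
- portafilter: Espresso portafilter, loose, 0.2 to 0.4 kg: open steel basket 70 mm across, 30 mm high, with a wooden handle along its -x. Origin: centre of the basket's underside; z up. Lugs reach 42 mm to each side (y). Neck 14 mm wide to 75 mm from the basket's axis, handle 26 mm thick from 75 to 185 mm, both centred 20 mm above the underside. Centre of mass about 43 mm from the axis.
- basket_rim (a point): Centre of the portafilter basket's open mouth, 30 mm above its underside; axes as the portafilter.
- handle_grip (a point): Middle of the wooden handle's thickness (26 mm), 115 mm from the basket's axis: a good place for a firm grip (40 N) from above, across the handle; axes as the portafilter.
- stand: Tamping stand, fixed: wooden plate 150 x 98 x 12 mm with a steel cup that takes the basket's foot 12 mm deep with 3 mm play, and a forked post (57 mm high) under the neck, 62 mm from the cup. Origin: on the cup's axis at the worktop. The portafilter sits with its underside 32 mm up, handle along the stand's -x: lift it straight up 30 mm or more to clear.
- tamper: Bystander: steel tamper with a wooden handle, 58 mm across, 80 mm high, loose; origin under its centre.
- milk_jug: Bystander: small white milk jug, 67 x 103 x 85 mm, loose; origin under its middle.
- teaspoon: Bystander: teaspoon, 130 mm long, 11 mm high, loose; origin under its middle.
- bean_caddy: Bystander: steel canister, 56 mm across, 90 mm high, loose; origin under its centre.
- tumbler: Bystander: glass tumbler, 64 mm across, 69 mm high, loose; origin under its centre.

How it is judged (in metres and radians):
On the way, in this order (a step that is already met when the one before it is completed fails the run):
1. the knob's nose stands at the long mark (within 0.15 rad) and the lock is still drawn back (value of joint grind_knob between -0.15 and 0.15 rad and value of joint lock_slide below 0.008 m), for 0.2 s.
2. the lock slide is home over the nose (at least 17.5 of 20 mm) with the knob still at the mark (value of joint lock_slide above 0.0175 m and value of joint grind_knob between -0.15 and 0.15 rad), for 0.2 s.
3. the portafilter is lifted clear of the tamping stand in the fingers (height (world z) of portafilter above 0.055 m and contact force between the fingers and portafilter above 1 N and contact force between portafilter and stand below 0.1 N), for 0.2 s.
At the end, for the whole second after the job is handed in: Knob within 0.15 rad of the mark, lock at least 17.5 of 20 mm home; portafilter held still in the fingers, off stand and grinder; basket mouth within 12 mm of the chute axis, 4 to 28 mm below its mouth, level within 0.14 rad, handle within 0.25 rad of straight out from the front (all of step 2 and horizontal distance between basket_rim and chute_mouth below 0.012 m and z of basket_rim in the frame of chute_mouth between -0.028 and -0.004 m and angle between portafilter's own z axis and vertical below 0.14 rad and angle between the x axis of portafilter and the x axis of grinder, either way round below 0.25 rad and contact force between the fingers and portafilter above 1 N and contact force between portafilter and grinder below 0.1 N and contact force between portafilter and stand below 0.1 N and linear speed of portafilter below 0.03 m/s); the arm keeps its last pose, push and grip.
It fails at once if a bystander is pushed more than 3 cm from its place (distance of any of tamper, milk_jug, teaspoon, bean_caddy, tumbler from where it was at the start of the episode above 0.03 m).
It also fails if it takes over 61 s, if anything falls off the work surface, if the arm or the gripper's body presses on something with over 40 N, if the wrist force passes 120 N, or if a joint passes its speed limit or range.

### The arm

A 6-joint arm with a two-finger parallel gripper is mounted at the origin on a cart in front of the work surface, level with it; the furniture and walls round the work are solid. World frame = base frame: x ahead of the robot, y to its left, z up, the work surface at z = 0. Lengths are in mm, angles in rad, forces in N, time in s.
With the tool pointing down it reaches from about 350 to 950 mm from the base axis. Payload 17.4 kg.
Tool frame: the origin (TCP) lies at the very end of the fingers, on their centre line; the grasp point (between the pads) lies 19 mm behind it; z points along the fingers, y is the line along which they close (so a half turn about z gives the same grasp; the last joint's range is limited). The gripper opens to 93 mm and grips with 3 to 60 N. Pads are 15 mm wide; open, the fingers measure 128 mm over their backs; the gripper's body (75 mm by 188 mm) begins 65 mm behind the grasp point.
Start: joints at [-1.19, 0.116, 1.442, -0, 1.584, -0.038], TCP at [274.49, -616.675, 218.646] pointing down, gripper open.
Joint ranges: [-2.83, 2.83], [-0.83, 2.19], [0.07, 2.5], [-1.14, 4.28], [0.01, 3], [-2.97, 2.97]. Speed limits (rad/s): [1.89, 1.89, 2.22, 3.14, 3.14, 3.14].

### API

Orientations are given as a rotation vector (axis times angle).
In Python, from workcell import observe, camera, close_job, boxes_of, outline_of, tip_of gives the robot as it stands.
- The arm moves only by the shell command python3 -m jog 'ROWS'. ROWS is JSON, a list of rows, each an object with "fingers": the opening, from 0 (shut) to 1 (fully open); "linear": the shift along the tool's x, y, z in cm, a list of three; "turn": the turn, a rotation vector about the tool's x, y, z in rad, a list of three. A call has 1 to 5 rows; each row shifts and turns the commanded pose from where the row before left it, along the tool's axes as they then stand; what a row does not reach is not made up. A row lasts 1/10 s, in which the tool goes at most 50 mm and 8.59 degrees, less where a joint would pass 70% of its speed; a pose out of reach is approached as far as the arm can. A call is refused whole if a number of a shift passes 5 or a number of a turn 0.15, either way. A call with a gripper value outside its range is refused whole. The fingers move at their own pace and stop on an object; the grip force is fixed at half the most. Time passes only in rows, so rows that do not move let the fingers close. It gives the time, the measured TCP pose, the force, the opening and the grip force at its end, in the units of the state.
- observe(): the state, without advancing time (a new reading comes with each control period).
- camera(name): name is "side" or "top" or "wrist"; returns a dict with "img" (420x560x3 uint8, blue, green, red), "K" (3x3 intrinsics, pixels), "R" (3x3) and "t" (3): a world point X has camera coordinates R X + t. Camera axes: x right, y down, z forward; pixel columns grow to the right and rows downward; lengths in mm; the calibration is good to about 2 mm. A picture is of the moment at which its call begins. There is no depth.
- close_job(): hands the job in; it is judged then, once.
Trained networks look in the newest picture that a camera, given by its name, has taken for a name from the list of things; names that differ only in an ending like _2 or _b are one class to them, and where a whole thing is asked for, a point or a joint stands for the part that bears it (a point fixed in the world has none). Each returns a list of dicts, best first, with "conf" (0 to 1); they miss things now and then, are a little off and sometimes report something else, mostly with a low value. They report only what shows in the picture. A call takes as long as a camera call.
- boxes_of(camera, label): "uv" ([column, row] in pixels, amid what is visible of it).
- outline_of(camera, label): "pixels" (420x560 bool, what is visible of it) and "uv" ([column, row] in pixels, amid what is visible of it).
- tip_of(camera, label): "uv" ([column, row] in pixels: a listed point, or the origin of a listed thing).
The state is a dict: "t": time; "q": joint angles; "dq": joint speeds; "tau": joint torques, N m; "tool_pos": TCP position; "tcp_rot": TCP orientation; "contact_force": force on the tool from outside, world axes, zero at the start; "moment": the same for the moment, N m; "grip_width": opening from 0.0 (shut) to 1.0 (fully open); "gripper_force": force on a finger pad.
Only numpy, scipy, OpenCV 4.12 (cv2) and the standard library are available. Lean on these libraries where they do the work, as an engineer would, in place of code of your own. Each camera call takes 0.05 s, during which the arm holds its last target. There are 200 camera calls.

## Working session

There is one attempt and no reset: what is moved stays moved. The work goes in short steps, Python scripts to look and compute and a shell command to move; the robot and the scene stay as the last step left them, time stands still between calls to the robot, and variables do not carry over. Pictures are saved under pics/ and viewed, at most 10 in all, crops included, and the job is handed in when it is done.

```bash
ls; mkdir -p pics; cat > h.py <<'E'
import numpy as np,cv2
from workcell import *
from scipy.spatial.transform import Rotation as Ro
def onz(c,uv,z):
    d=np.linalg.inv(c["K"])@np.array([uv[0],uv[1],1.0]); o=-c["R"].T@c["t"]; w=c["R"].T@d
    return o+w*(z-o[2])/w[2]
def proj(c,X):
    p=c["K"]@(c["R"]@np.array(X,float)+c["t"]); return p[:2]/p[2]
def tri(cs,uvs):
    A=[];b=[]
    for c,uv in zip(cs,uvs):
        d=c["R"].T@np.linalg.inv(c["K"])@np.array([uv[0],uv[1],1.0]);d/=np.linalg.norm(d);o=-c["R"].T@c["t"]
        P=np.eye(3)-np.outer(d,d);A.append(P);b.append(P@o)
    return np.linalg.solve(sum(A),sum(b))
E
cat > look1.py <<'E'
from h import *
np.set_printoptions(precision=1,suppress=True)
cs={}
for n in ["top","side"]:
    cs[n]=camera(n); cv2.imwrite(f"pics/{n}1.png",cs[n]["img"])
    print(n,"cam at",-cs[n]["R"].T@cs[n]["t"])
hz=dict(grinder=0,knob_grip=253,lock_tab=251,chute_mouth=140,portafilter=32,basket_rim=62,handle_grip=52,stand=0,tamper=0,milk_jug=0,teaspoon=0,bean_caddy=0,tumbler=0)
for l,z in hz.items():
    u={}
    for n in cs:
        r=tip_of(n,l)
        for k in r[:2]: print(l,n,np.array(k["uv"]),round(k["conf"],2),onz(cs[n],k["uv"],z))
        if r:u[n]=r[0]["uv"]
    if len(u)==2: print("   tri",tri([cs[n] for n in u],list(u.values())))
print(observe())
E
python3 look1.py
```

```text
pics
top cam at [ 483.2    5.3 1271.4]
side cam at [-200.4  385.5 1226.8]
grinder side [249.5 217.3] 0.68 [710.3  47.8   0. ]
knob_grip top [256.1 156.8] 0.54 [689.1  47.2 253. ]
knob_grip side [244.8 170.7] 0.72 [687.1  54.4 253. ]
knob_grip side [318.9 214.8] 0.54 [439.8 -52.1 253. ]
   tri [691.8  49.9 246.1]
lock_tab top [259.2 179.1] 0.71 [635.3  40.  251. ]
lock_tab side [258.7 185.9] 0.4 [615.   44.3 251. ]
   tri [637.5  38.2 226.1]
chute_mouth top [258.8 208.5] 0.85 [573.3  45.  140. ]
chute_mouth top [349.2 160.3] 0.28 [ 701.7 -197.6  140. ]
chute_mouth side [268.7 220.4] 0.64 [567.9  40.7 140. ]
   tri [572.   42.3 136.7]
portafilter top [328.3 211.1] 0.98 [ 573.2 -153.1   32. ]
portafilter top [259.3 208.2] 0.36 [582.8  47.4  32. ]
portafilter side [321.9 219. ] 0.45 [ 565.1 -151.    32. ]
   tri [ 573.6 -155.6   19.4]
basket_rim side [319.  214.8] 0.61 [ 565.2 -138.2   62. ]
handle_grip top [326.  250.7] 0.9 [ 459.1 -142.2   52. ]
stand top [326.1 217. ] 0.74 [ 558.  -150.3    0. ]
stand side [320.3 222.9] 0.96 [ 573.8 -152.     0. ]
   tri [ 558.1 -144.8   22.8]
tamper 
[... 378 characters left out ...]
27.2 213.2] 0.32 [ 569.3 -153.8    0. ]
teaspoon side [320.3 225.2] 0.62 [ 565.5 -147.     0. ]
teaspoon side [276.9 310.2] 0.52 [357.2 126.6   0. ]
   tri [370.1  49.8 361.6]
bean_caddy top [348.7 158.3] 0.98 [ 734.8 -221.3    0. ]
bean_caddy side [311.9 184.4] 0.9 [ 738.7 -215.5    0. ]
   tri [ 736.2 -218.     1.3]
{'t': 1.4, 'q': array([-1.2,  0.1,  1.4,  0. ,  1.6, -0. ]), 'dq': array([-0., -0., -0., -0.,  0.,  0.]), 'tau': array([  0. , -72.1, -62.3,   0.1,   0. ,  -0. ]), 'tool_pos': array([ 274.5, -616.7,  218.6]), 'tcp_rot': array([-3.1, -0.7,  0. ]), 'contact_force': array([0.9, 0.6, 0.5]), 'moment': array([-0. ,  0. , -0.1]), 'gripper_force': 0.0, 'grip_width': 1.0030319939333308}
```

View pictures.

```bash
python3 - <<'E'
import cv2
a=cv2.imread("pics/top1.png");cv2.imwrite("pics/top1b.png",cv2.resize(a,(800,600),interpolation=cv2.INTER_CUBIC))
cv2.imwrite("pics/top1c.png",cv2.resize(a[125:225,200:333],(798,600),interpolation=cv2.INTER_CUBIC))
E
```

```text
(no output)
```

View pics/top1b.png

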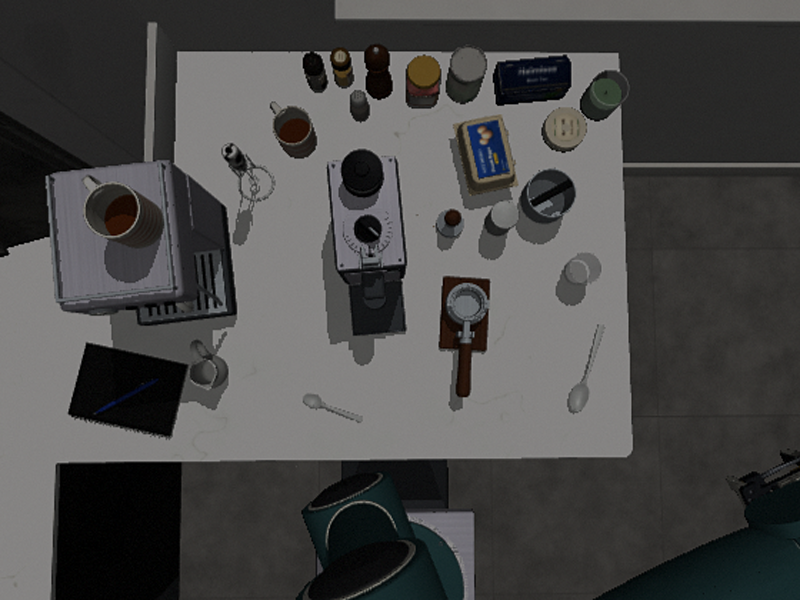

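View pics/top1c.png

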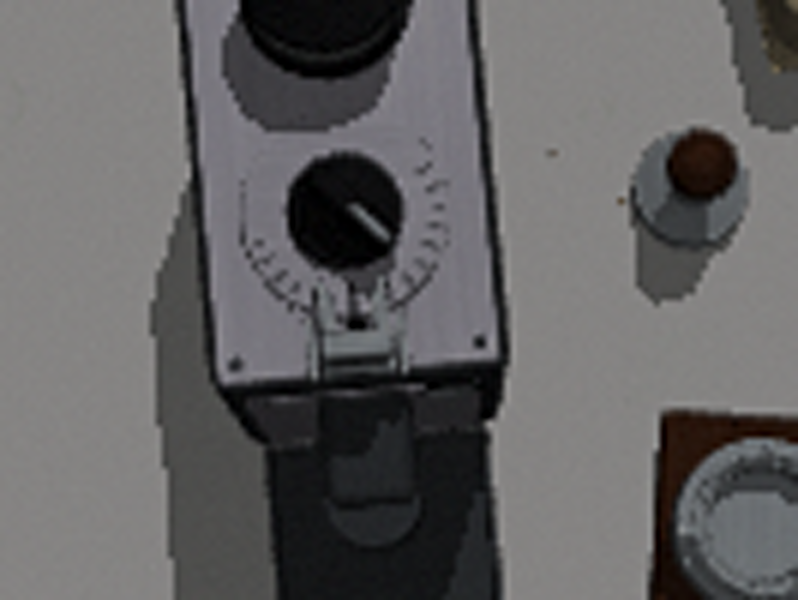

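```bash
python3 - <<'E'
import cv2
a=cv2.imread("pics/side1.png")
cv2.imwrite("pics/side1c.png",cv2.resize(a[130:250,200:360],(800,600),interpolation=cv2.INTER_CUBIC))
E
```

```text
(no output)
```

View pics/side1c.png

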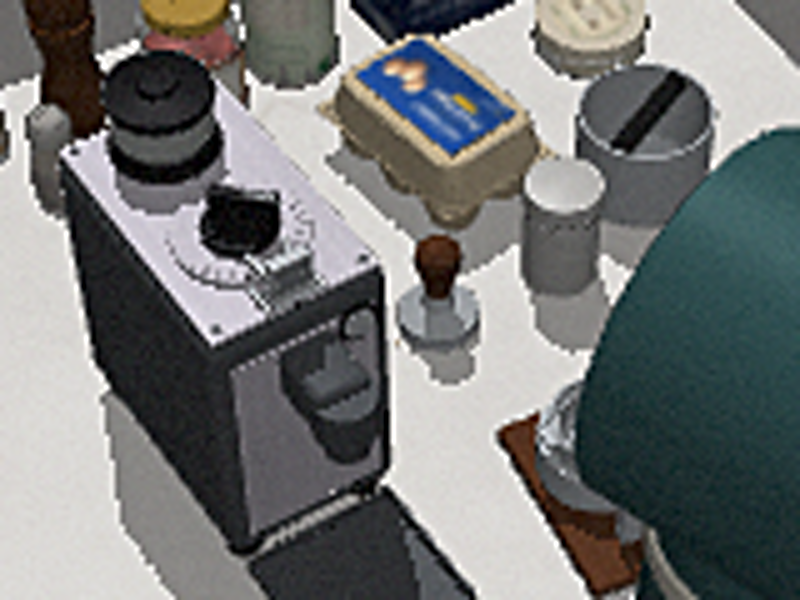

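```bash
cat > fit.py <<'E'
from h import *
from scipy.optimize import least_squares
np.set_printoptions(precision=3,suppress=True)
t=camera("top");s=camera("side")
o=[]
for X,uv in [((-100,62.5,225),(200+222/6,125+382/6)),((-100,-62.5,225),(200+503/6,125+357/6)),((100,62.5,225),(229.6,113.4)),((100,-62.5,225),(277.2,108.5)),((-30,0,253),(256.1,156.8)),((-89,0,251),(259.2,179.1)),((-145,0,140),(258.8,208.5))]: o.append((t,X,uv))
for X,uv in [((-100,62.5,225),(242.4,199)),((-100,-62.5,225),(276.6,183.6)),((100,62.5,225),(212.6,160)),((-30,0,253),(244.8,170.7)),((-145,0,140),(268.7,220.4))]: o.append((s,X,uv))
def W(p,X): c,sn=np.cos(p[2]),np.sin(p[2]); return [p[0]+c*X[0]-sn*X[1],p[1]+sn*X[0]+c*X[1],X[2]]
f=lambda p:np.ravel([proj(c,W(p,X))-np.array(uv) for c,X,uv in o])
r=least_squares(f,[715,47,0.08],loss="soft_l1",x_scale=[1,1,.01])
p=r.x;print("grinder",p);print(f(p).reshape(-1,2))
for n,X in dict(knob=(-30,0,253),tab=(-89,0,251),home=(-69,0,251),chute=(-145,0,140)).items(): print(n,np.array(W(p,X)))
# nose line z=261
a=onz(t,(200+345/6,125+205/6),261);b=onz(t,(200+388/6,125+240/6),261)
d=b-a;print("nose ends",a,b,"ang",np.arctan2(-d[1],-d[0])-p[2])
# portafilter handle axis at z~58
for i,l in enumerate(["portafilter","handle_grip"]):
    m=outline_of("top",l)
    if m:
        ys,xs=np.nonzero(m[0]["pixels"]);q=np.array([onz(t,(x,y),62)[:2] for x,y in zip(xs,ys)])
        print(l,m[0]["conf"],q.min(0),q.max(0))
        h=q[q[:,0]<q[:,0].min()+95]
        rows=[h[abs(h[:,0]-v)<3].mean(0) for v in np.arange(h[:,0].min()+8,h[:,0].min()+92,6)]
        k=np.polyfit(*np.array(rows).T,1);print("handle line y=",k,"yaw",np.arctan(k[0]),"at x",np.polyval(k,[459,573]))
        bk=q[q[:,0]>q[:,0].max()-70];print("basket bb",bk.min(0),bk.max(0))
E
python3 fit.py
```

```text
grinder [717.503  48.667   0.068]
[[-3.613  0.915]
 [ 0.338  1.405]
 [-1.553 -3.406]
 [ 0.916 -1.895]
 [ 0.238  0.627]
 [-1.091  2.717]
 [ 2.359  0.171]
 [-1.629  0.734]
 [ 1.141 -1.197]
 [-2.693 -1.593]
 [ 2.335 -1.017]
 [-0.183 -1.371]]
knob [687.573  46.62  253.   ]
tab [628.71   42.594 251.   ]
home [648.664  43.959 251.   ]
chute [572.841  38.773 140.   ]
nose ends [681.757  43.537 261.   ] [667.626  26.507 261.   ] ang 0.8098798900435865
portafilter 0.75 [ 385.971 -185.359] [ 602.737 -108.554]
handle line y= [  -0.068 -106.81 ] yaw -0.06813593534604329 at x [-138.133 -145.913]
basket bb [ 534.435 -185.359] [ 602.737 -108.554]
handle_grip 0.96 [ 388.699 -188.258] [ 599.911 -108.554]
handle line y= [  -0.066 -107.841] yaw -0.06576126947627364 at x [-138.069 -145.576]
basket bb [ 531.622 -188.258] [ 599.911 -108.554]
```

```bash
cat >> h.py <<'E'
def plan(pos,yc=None,n=5,T0=None):
    """pos mm TCP, yc: azimuth of tool y wanted (mod pi), tool down; prints n rows"""
    s=observe(); p=np.array(s["tool_pos"]) ; R=Ro.from_rotvec(s["tcp_rot"])
    if T0: p,R=T0
    y=R.as_matrix()[:,1]; a0=np.arctan2(y[1],y[0])
    if yc is None: yc=a0
    d=(yc-a0+np.pi/2)%np.pi-np.pi/2; yc=a0+d
    Y=np.array([np.cos(yc),np.sin(yc),0]);Z=np.array([0,0,-1.]);T=Ro.from_matrix(np.c_[np.cross(Y,Z),Y,Z])
    w=(R.inv()*T).as_rotvec()/n; D=(np.array(pos)-p)/n/10; Rk=R
    print("t",s["t"],"pos",np.round(p,1),"y az",round(a0,3),"->",round(yc,3),"q6",round(s["q"][5],2),"F",np.round(s["contact_force"],1))
    for k in range(n):
        print("lin",np.round(Rk.inv().apply(D),2).tolist(),"turn",np.round(w,3).tolist()); Rk=Rk*Ro.from_rotvec(w)
    return T
E
python3 -c "
from h import *
plan([687.5,46.6,340],0.82+1.571,19)"
```

```text
t 1.6 pos [ 274.5 -616.7  218.6] y az -1.152 -> -0.751 q6 -0.04 F [ 0.   0.7 -0.2]
lin [3.41, -2.31, -0.64] turn [-0.0, 0.0, -0.021]
lin [3.45, -2.23, -0.64] turn [-0.0, 0.0, -0.021]
lin [3.5, -2.16, -0.64] turn [-0.0, 0.0, -0.021]
lin [3.54, -2.08, -0.64] turn [-0.0, 0.0, -0.021]
lin [3.59, -2.01, -0.64] turn [-0.0, 0.0, -0.021]
lin [3.63, -1.93, -0.64] turn [-0.0, 0.0, -0.021]
lin [3.67, -1.86, -0.64] turn [-0.0, 0.0, -0.021]
lin [3.71, -1.78, -0.64] turn [-0.0, 0.0, -0.021]
lin [3.74, -1.7, -0.64] turn [-0.0, 0.0, -0.021]
lin [3.78, -1.62, -0.64] turn [-0.0, 0.0, -0.021]
lin [3.81, -1.54, -0.64] turn [-0.0, 0.0, -0.021]
lin [3.84, -1.46, -0.64] turn [-0.0, 0.0, -0.021]
lin [3.87, -1.38, -0.64] turn [-0.0, 0.0, -0.021]
lin [3.9, -1.3, -0.64] turn [-0.0, 0.0, -0.021]
lin [3.93, -1.21, -0.64] turn [-0.0, 0.0, -0.021]
lin [3.95, -1.13, -0.64] turn [-0.0, 0.0, -0.021]
lin [3.98, -1.05, -0.64] turn [-0.0, 0.0, -0.021]
lin [4.0, -0.96, -0.64] turn [-0.0, 0.0, -0.021]
lin [4.02, -0.88, -0.64] turn [-0.0, 0.0, -0.021]
```

```bash
python3 -m jog '[{"fingers":0.45,"linear":[3.4,-2.3,-1.2],"turn":[0,0,-0.02]},{"fingers":0.45,"linear":[3.4,-2.2,-1.2],"turn":[0,0,-0.02]},{"fingers":0.45,"linear":[3.5,-2.2,-1.2],"turn":[0,0,-0.02]},{"fingers":0.45,"linear":[3.5,-2.1,-1.2],"turn":[0,0,-0.02]},{"fingers":0.45,"linear":[3.6,-2,-1.2],"turn":[0,0,-0.02]}]'
python3 -m jog '[{"fingers":0.45,"linear":[3.6,-1.9,-1.2],"turn":[0,0,-0.02]},{"fingers":0.45,"linear":[3.7,-1.9,-1.2],"turn":[0,0,-0.02]},{"fingers":0.45,"linear":[3.7,-1.8,-1.2],"turn":[0,0,-0.02]},{"fingers":0.45,"linear":[3.7,-1.7,-1.2],"turn":[0,0,-0.02]},{"fingers":0.45,"linear":[3.8,-1.6,-1.2],"turn":[0,0,-0.02]}]'
python3 -m jog '[{"fingers":0.45,"linear":[3.8,-1.5,0],"turn":[0,0,-0.02]},{"fingers":0.45,"linear":[3.8,-1.5,0],"turn":[0,0,-0.02]},{"fingers":0.45,"linear":[3.9,-1.4,0],"turn":[0,0,-0.02]},{"fingers":0.45,"linear":[3.9,-1.3,0],"turn":[0,0,-0.02]},{"fingers":0.45,"linear":[3.9,-1.2,0],"turn":[0,0,-0.02]}]'
python3 -c "
from h import *
plan([687.5,46.6,340],0.82+1.571,5)"
```

```text
t: 2.1
tool_pos: [383.2, -441.2, 279.3]
tcp_rot: [3.036, 0.807, 0.0]
contact_force: [1.4, 0.4, 0.6]
grip_width: 0.621
gripper_force: 0.0
t: 2.6
tool_pos: [493.0, -267.5, 339.4]
tcp_rot: [2.992, 0.958, 0.001]
contact_force: [0.4, -1.4, 0.3]
grip_width: 0.449
gripper_force: 0.0
t: 3.1
tool_pos: [603.5, -94.6, 338.8]
tcp_rot: [2.94, 1.106, 0.0]
contact_force: [0.7, -1.3, 0.4]
grip_width: 0.444
gripper_force: 0.0
t 3.1 pos [603.5 -94.6 338.8] y az -0.851 -> -0.751 q6 0.65 F [ 0.7 -1.3  0.4]
lin [3.12, -1.02, -0.02] turn [0.0, -0.0, -0.02]
lin [3.14, -0.95, -0.02] turn [0.0, -0.0, -0.02]
lin [3.16, -0.89, -0.02] turn [0.0, -0.0, -0.02]
lin [3.18, -0.83, -0.02] turn [0.0, -0.0, -0.02]
lin [3.2, -0.76, -0.02] turn [0.0, -0.0, -0.02]
```

```bash
python3 -m jog '[{"fingers":0.45,"linear":[3.1,-1,0],"turn":[0,0,-0.02]},{"fingers":0.45,"linear":[3.1,-1,0],"turn":[0,0,-0.02]},{"fingers":0.45,"linear":[3.2,-0.9,0],"turn":[0,0,-0.02]},{"fingers":0.45,"linear":[3.2,-0.8,0],"turn":[0,0,-0.02]},{"fingers":0.45,"linear":[3.2,-0.8,0],"turn":[0,0,-0.02]}]'
python3 - <<'E'
from h import *
np.set_printoptions(precision=2,suppress=True)
c=camera("wrist");im=c["img"].copy();print("cam",-c["R"].T@c["t"],c["R"])
for l,z in dict(knob_grip=253,lock_tab=251).items():
    for k in tip_of("wrist",l)[:2]: print(l,k["uv"],k["conf"],onz(c,k["uv"],z))
u=proj(c,[687.5,46.6,261]);print("expected knob",u)
plan([687.5,46.6,340],0.82+1.571,1)
cv2.imwrite("pics/w1.png",cv2.resize(im,(800,600)))
E
```

```text
t: 3.6
tool_pos: [687.1, 46.4, 338.6]
tcp_rot: [2.881, 1.252, 0.0]
contact_force: [1.4, -0.8, 0.3]
grip_width: 0.454
gripper_force: 0.0
cam [742.66 106.71 504.61] [[ 0.73 -0.68 -0.  ]
 [-0.65 -0.7   0.29]
 [-0.2  -0.21 -0.96]]
knob_grip [277.9, 210.4] 0.56 [686.56  47.24 253.  ]
knob_grip [218.9, 245.3] 0.28 [626.17  59.15 253.  ]
lock_tab [234.8, 256.4] 0.81 [627.84  41.41 251.  ]
lock_tab [403.6, 250.4] 0.54 [742.8  -57.77 251.  ]
expected knob [279.24 213.17]
t 3.75 pos [687.   46.6 337.8] y az -0.75 -> -0.751 q6 0.78 F [-0.4 -0.6  0.2]
lin [0.03, 0.04, -0.22] turn [-0.001, 0.001, 0.001]
```

View pics/w1.png

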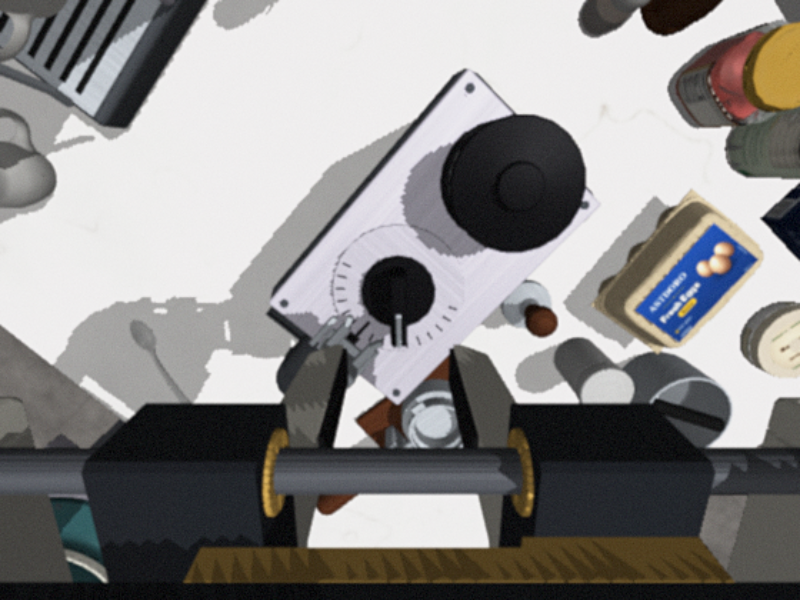

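```bash
python3 -m jog '[{"fingers":0.45,"linear":[0,0,4],"turn":[0,0,0]},{"fingers":0.45,"linear":[0,0,4],"turn":[0,0,0]},{"fingers":0.4,"linear":[0,0,1],"turn":[0,0,0]},{"fingers":0.0,"linear":[0,0,0],"turn":[0,0,0]},{"fingers":0.0,"linear":[0,0,0],"turn":[0,0,0]}]'
python3 -m jog '[{"fingers":0.0,"linear":[0,0,0],"turn":[0,0,0]},{"fingers":0.0,"linear":[0,0,0],"turn":[0,0,0]},{"fingers":0.0,"linear":[0,0,0],"turn":[0,0,0]}]'
python3 - <<'E'
from h import *
import json
# screws in earlier wrist image: need that pose's calibration -> rebuild from stored numbers
R=np.array([[.73,-.68,0],[-.65,-.7,.29],[-.2,-.21,-.96]]);U,_,V=np.linalg.svd(R);R=U@V
K=camera("wrist")["K"];c=dict(K=K,R=R,t=-R@np.array([742.66,106.71,504.61]))
P=[onz(c,(u*.7,v*.7),225)[:2] for u,v in [(283,302),(396,393),(469,88),(585,205)]]
print(np.round(P,1),"mean",np.mean(P,0))
for i,j in [(0,2),(1,3)]: d=P[j]-P[i];print(np.arctan2(d[1],d[0]))
d=P[0]-P[1];print(np.arctan2(-d[0],d[1]))
plan([687.5,46.6,247],0.068+1.571,1)
E
```

```text
t: 4.25
tool_pos: [686.9, 44.7, 251.1]
tcp_rot: [2.882, 1.249, 0.003]
contact_force: [0.0, -0.2, 1.1]
grip_width: 0.277
gripper_force: 0.0
t: 4.55
tool_pos: [686.6, 45.5, 250.6]
tcp_rot: [-2.882, -1.251, -0.002]
contact_force: [-5.8, 3.0, 8.3]
grip_width: 0.105
gripper_force: 30.0
[[624.6  92.5]
 [633.4  -8.3]
 [799.5 107.8]
 [809.2   7.6]] mean [716.67434521  49.8947157 ]
0.08722087911809215
0.09014830420162961
0.08662000046264279
t 4.6 pos [686.5  45.5 250.7] y az -0.752 -> -1.503 q6 0.78 F [-4.9  3.1  7.2]
lin [0.14, -0.0, 0.37] turn [-0.0, -0.002, 0.751]
```

```bash
python3 -m jog '[{"fingers":0.0,"linear":[0,0,0],"turn":[0,0,0.12]},{"fingers":0.0,"linear":[0,0,0],"turn":[0,0,0.12]},{"fingers":0.0,"linear":[0,0,0],"turn":[0,0,0.12]},{"fingers":0.0,"linear":[0,0,0],"turn":[0,0,0.12]},{"fingers":0.0,"linear":[0,0,0],"turn":[0,0,0.12]}]'
python3 -m jog '[{"fingers":0.0,"linear":[0,0,0],"turn":[0,0,0.13]},{"fingers":0.0,"linear":[0,0,0],"turn":[0,0,0]},{"fingers":0.0,"linear":[0,0,0],"turn":[0,0,0]}]'
python3 - <<'E'
from h import *
plan([686.8,47.3,250],0.088+1.571,1)
c=camera("wrist");cv2.imwrite("pics/w2.png",cv2.resize(c["img"][150:420,100:460],(800,600)))
E
```

```text
t: 5.1
tool_pos: [686.4, 45.8, 250.6]
tcp_rot: [-3.123, -0.336, -0.002]
contact_force: [-6.7, 4.8, 7.8]
grip_width: 0.103
gripper_force: 30.0
t: 5.4
tool_pos: [686.4, 45.9, 250.7]
tcp_rot: [-3.137, -0.14, -0.002]
contact_force: [-6.9, 5.0, 6.5]
grip_width: 0.103
gripper_force: 30.0
t 5.4 pos [686.4  45.9 250.7] y az -1.482 -> -1.483 q6 1.51 F [-6.9  5.   6.5]
lin [0.05, -0.14, 0.07] turn [-0.001, -0.001, 0.001]
```

View pics/w2.png

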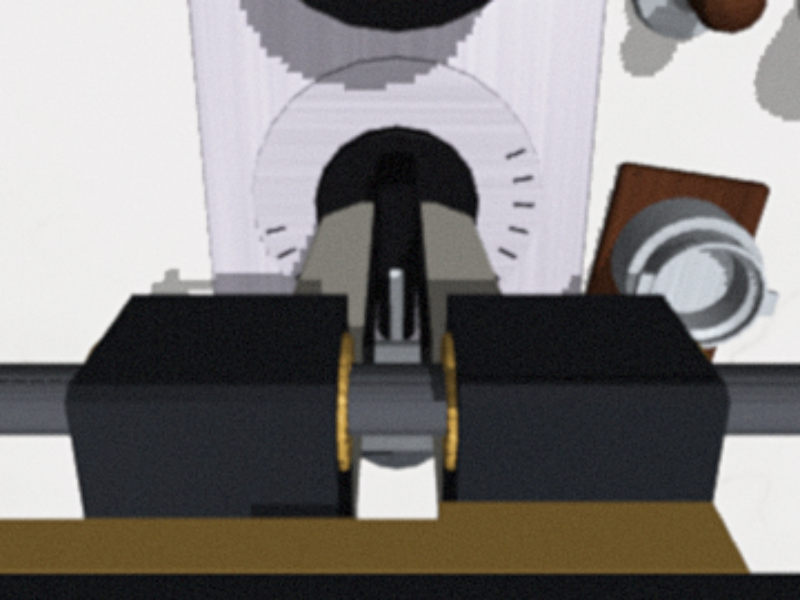

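```bash
python3 -m jog '[{"fingers":0.5,"linear":[0,0,0],"turn":[0,0,0]},{"fingers":0.5,"linear":[0,0,0],"turn":[0,0,0]},{"fingers":0.55,"linear":[0,0,-3],"turn":[0,0,0]},{"fingers":0.55,"linear":[-2.8,-0.1,0],"turn":[0,0,0]},{"fingers":0.55,"linear":[-3,0,0],"turn":[0,0,0]}]'
python3 - <<'E'
from h import *
np.set_printoptions(precision=2,suppress=True)
c=camera("wrist");cv2.imwrite("pics/w3.png",cv2.resize(c["img"][100:310,140:420],(800,600)))
c2=camera("top")
for n,cc in (("wrist",c),("top",c2)):
    for k in tip_of(n,"lock_tab")[:1]: print(n,k["uv"],k["conf"],onz(cc,k["uv"],251))
plan([628.1,42.1,242],0.088+1.571,1)
E
```

```text
t: 5.95
tool_pos: [628.6, 40.9, 279.1]
tcp_rot: [3.138, 0.139, 0.001]
contact_force: [0.3, -0.1, 0.1]
grip_width: 0.48
gripper_force: 0.0
wrist [277.7, 236.5] 0.95 [628.41  41.8  251.  ]
top [146.4, 253.9] 0.7 [458.69 305.91 251.  ]
t 6.15 pos [628.7  40.9 279.3] y az -1.482 -> -1.483 q6 1.51 F [0.7 0.1 0. ]
lin [-0.05, -0.12, 3.73] turn [0.0, -0.001, 0.0]
```

View pics/w3.png

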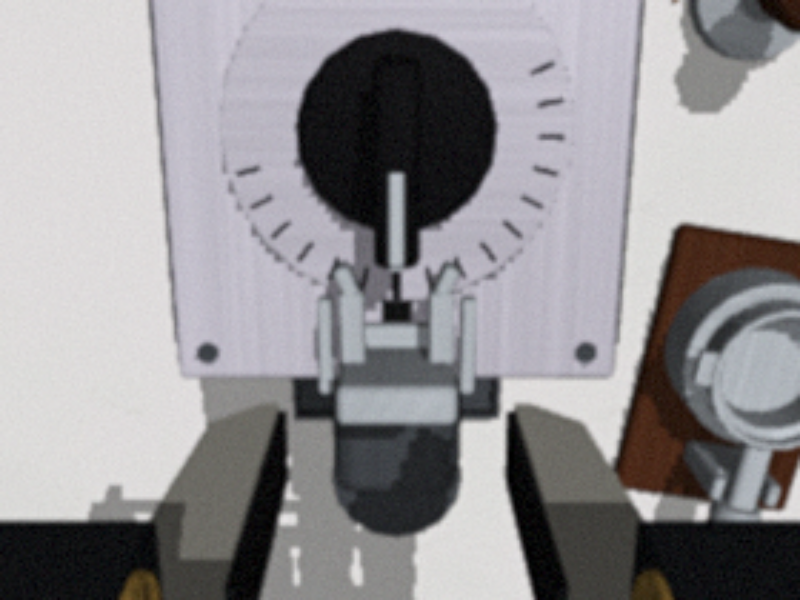

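```bash
python3 -m jog '[{"fingers":0.5,"linear":[0,-0.1,3.5],"turn":[0,0,0]},{"fingers":0.3,"linear":[0,0,0],"turn":[0,0,0]},{"fingers":0.0,"linear":[0,0,0],"turn":[0,0,0]},{"fingers":0.0,"linear":[0,0,0],"turn":[0,0,0]},{"fingers":0.0,"linear":[0,0,0],"turn":[0,0,0]}]'
```

```text
t: 6.65
tool_pos: [629.2, 41.2, 244.8]
tcp_rot: [3.137, 0.138, 0.002]
contact_force: [2.0, -6.4, -2.2]
grip_width: 0.296
gripper_force: 30.0
```

```bash
python3 -m jog '[{"fingers":0.0,"linear":[0.5,0,0],"turn":[0,0,0]},{"fingers":0.0,"linear":[0.5,0,0],"turn":[0,0,0]},{"fingers":0.0,"linear":[0.5,0,0],"turn":[0,0,0]},{"fingers":0.0,"linear":[0.5,0,0],"turn":[0,0,0]},{"fingers":0.0,"linear":[0.1,0,0],"turn":[0,0,0]}]'
python3 -m jog '[{"fingers":0.0,"linear":[0.1,0,0],"turn":[0,0,0]},{"fingers":0.0,"linear":[0,0,0],"turn":[0,0,0]},{"fingers":0.0,"linear":[0,0,0],"turn":[0,0,0]}]'
```

```text
t: 7.15
tool_pos: [649.5, 43.0, 244.8]
tcp_rot: [3.137, 0.138, -0.002]
contact_force: [-11.8, -7.1, 0.2]
grip_width: 0.299
gripper_force: 30.0
t: 7.45
tool_pos: [649.6, 43.0, 244.8]
tcp_rot: [3.137, 0.138, -0.004]
contact_force: [-14.4, -8.3, 0.5]
grip_width: 0.297
gripper_force: 30.0
```

```bash
python3 -m jog '[{"fingers":0.6,"linear":[-0.2,0,0],"turn":[0,0,0]},{"fingers":0.6,"linear":[0,0,0],"turn":[0,0,0]},{"fingers":0.7,"linear":[0,0,-3],"turn":[0,0,0]},{"fingers":0.7,"linear":[0,0,-3],"turn":[0,0,0]}]'
python3 - <<'E'
from h import *
np.set_printoptions(precision=2,suppress=True)
c=camera("wrist");cv2.imwrite("pics/w4.png",cv2.resize(c["img"][100:310,140:420],(560,420)))
for k in tip_of("wrist","lock_tab")[:1]: print(k["uv"],k["conf"],onz(c,k["uv"],251))
plan([470,-139,200],-0.067+1.571,7)
E
```

```text
t: 7.85
tool_pos: [648.5, 43.9, 304.6]
tcp_rot: [-3.138, -0.14, 0.001]
contact_force: [-0.3, 0.2, 0.5]
grip_width: 0.594
gripper_force: 0.0
[280.6, 226.2] 0.89 [646.21  42.44 251.  ]
t 7.95 pos [649.6  43.9 309.2] y az -1.482 -> -1.638 q6 1.51 F [ 0.3 -0.2  0.6]
lin [-2.8, 2.37, 1.54] turn [-0.0, -0.001, 0.022]
lin [-2.74, 2.44, 1.54] turn [-0.0, -0.001, 0.022]
lin [-2.69, 2.5, 1.55] turn [-0.0, -0.001, 0.022]
lin [-2.63, 2.56, 1.55] turn [-0.0, -0.001, 0.022]
lin [-2.57, 2.61, 1.55] turn [-0.0, -0.001, 0.022]
lin [-2.51, 2.67, 1.56] turn [-0.0, -0.001, 0.022]
lin [-2.45, 2.73, 1.56] turn [-0.0, -0.001, 0.022]
```

View pics/w4.png

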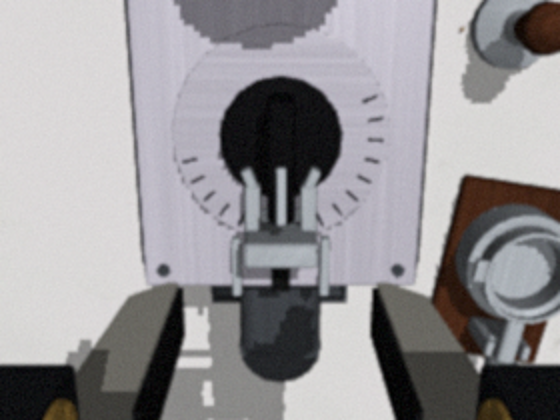

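```bash
python3 -m jog '[{"fingers":0.7,"linear":[-2.8,2.4,0],"turn":[0,0,0.02]},{"fingers":0.7,"linear":[-2.7,2.4,0],"turn":[0,0,0.02]},{"fingers":0.7,"linear":[-2.7,2.5,0],"turn":[0,0,0.02]},{"fingers":0.7,"linear":[-2.6,2.6,2],"turn":[0,0,0.02]},{"fingers":0.7,"linear":[-2.6,2.6,3],"turn":[0,0,0.02]}]'
python3 -m jog '[{"fingers":0.7,"linear":[-2.5,2.7,3],"turn":[0,0,0.02]},{"fingers":0.7,"linear":[-2.4,2.7,3],"turn":[0,0,0.03]},{"fingers":0.7,"linear":[0,0,0],"turn":[0,0,0]}]'
python3 - <<'E'
from h import *
np.set_printoptions(precision=2,suppress=True)
c=camera("wrist");t=camera("top");cv2.imwrite("pics/w5.png",cv2.resize(c["img"],(800,600)))
for n,cc in (("wrist",c),("top",t)):
    for l,z in dict(handle_grip=52,basket_rim=62,portafilter=32,stand=0).items():
        for k in tip_of(n,l)[:1]: print(n,l,k["uv"],k["conf"],onz(cc,k["uv"],z))
m=outline_of("wrist","handle_grip")
if m:
    ys,xs=np.nonzero(m[0]["pixels"]);q=np.array([onz(c,(x,y),52)[:2] for x,y in zip(xs,ys)]);print(m[0]["conf"],q.min(0),q.max(0))
    rows=np.array([q[abs(q[:,0]-v)<3].mean(0) for v in range(int(q[:,0].min())+6,int(q[:,0].min())+80,5)]);print(rows);k=np.polyfit(*rows.T,1);print(np.arctan(k[0]))
plan([459,-139,36],-0.067+1.571,5)
E
```

```text
t: 8.45
tool_pos: [520.4, -88.5, 254.8]
tcp_rot: [3.141, -0.018, 0.006]
contact_force: [0.5, -1.1, -0.9]
grip_width: 0.701
gripper_force: 0.0
t: 8.75
tool_pos: [467.5, -142.2, 190.0]
tcp_rot: [-3.139, 0.102, 0.007]
contact_force: [0.2, -0.3, 0.0]
grip_width: 0.703
gripper_force: 0.0
wrist handle_grip [274.0, 205.0] 0.57 [ 455.8  -136.57   52.  ]
wrist portafilter [276.9, 86.5] 0.7 [ 570.55 -147.06   32.  ]
wrist stand [75.2, 277.2] 0.27 [358.59 129.38   0.  ]
top basket_rim [324.2, 210.2] 0.94 [ 573.68 -137.6    62.  ]
top portafilter [326.9, 212.4] 0.95 [ 569.46 -148.92   32.  ]
top stand [323.1, 214.7] 0.58 [ 564.89 -141.45    0.  ]
0.7 [ 380.83 -189.47] [ 606.31 -103.38]
[[ 386.2  -133.91]
 [ 391.15 -134.06]
 [ 396.09 -134.07]
 [ 401.03 -134.62]
 [ 405.9  -135.3 ]
 [ 411.02 -135.06]
 [ 416.06 -135.38]
 [ 420.95 -135.75]
 [ 426.01 -136.23]
 [ 430.99 -136.93]
 [ 436.01 -137.24]
 [ 440.98 -137.63]
 [ 446.03 -137.88]
 [ 451.04 -138.41]
 [ 455.99 -138.52]]
-0.07139652183247389
t 9.3 pos [ 470.9 -140.4  193.8] y az -1.631 -> -1.638 q6 1.29 F [-0.4  0.4  0.5]
lin [-0.24, -0.01, 3.16] turn [0.0, -0.0, 0.001]
lin [-0.24, -0.01, 3.16] turn [0.0, -0.0, 0.001]
lin [-0.24, -0.01, 3.16] turn [0.0, -0.0, 0.001]
lin [-0.24, -0.01, 3.16] turn [0.0, -0.0, 0.001]
lin [-0.24, -0.01, 3.16] turn [0.0, -0.0, 0.001]
```

View pics/w5.png

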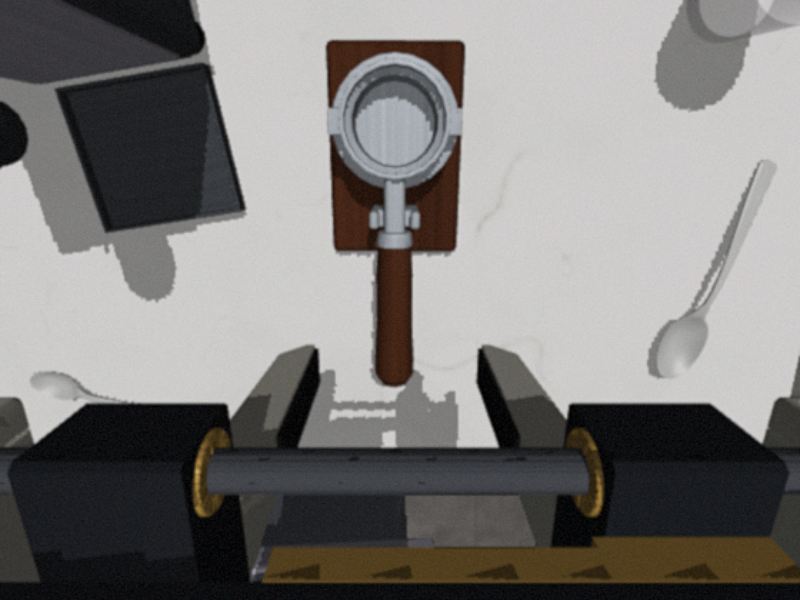

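```bash
python3 -m jog '[{"fingers":0.7,"linear":[0.4,0,4],"turn":[0,0,0]},{"fingers":0.7,"linear":[0,0,4],"turn":[0,0,0]},{"fingers":0.7,"linear":[0,0,4],"turn":[0,0,0]},{"fingers":0.7,"linear":[0,0,3],"turn":[0,0,0]},{"fingers":0.7,"linear":[0,0,1],"turn":[0,0,0]}]'
python3 -m jog '[{"fingers":0.4,"linear":[0,0,0],"turn":[0,0,0]},{"fingers":0.0,"linear":[0,0,0],"turn":[0,0,0]},{"fingers":0.0,"linear":[0,0,0],"turn":[0,0,0]},{"fingers":0.0,"linear":[0,0,0],"turn":[0,0,0]},{"fingers":0.0,"linear":[0,0,0],"turn":[0,0,0]}]'
```

```text
t: 9.8
tool_pos: [473.2, -140.2, 30.7]
tcp_rot: [-3.139, 0.096, 0.006]
contact_force: [-0.3, -0.2, 0.4]
grip_width: 0.701
gripper_force: 0.0
t: 10.3
tool_pos: [475.0, -141.0, 34.5]
tcp_rot: [3.14, -0.096, 0.002]
contact_force: [-0.2, 0.1, -0.4]
grip_width: 0.318
gripper_force: 0.0
```

```bash
python3 -m jog '[{"fingers":0.0,"linear":[0,0,0],"turn":[0,0,0]},{"fingers":0.0,"linear":[0,0,0],"turn":[0,0,0]},{"fingers":0.0,"linear":[0,0,0],"turn":[0,0,0]}]'
python3 -m jog '[{"fingers":0.0,"linear":[0,0,-0.5],"turn":[0,0,0]},{"fingers":0.0,"linear":[0,0,-1],"turn":[0,0,0]},{"fingers":0.0,"linear":[0,0,-1.5],"turn":[0,0,0]},{"fingers":0.0,"linear":[0,0,-1.5],"turn":[0,0,0]},{"fingers":0.0,"linear":[0,0,-1],"turn":[0,0,0]}]'
python3 -m jog '[{"fingers":0.0,"linear":[0,0,0],"turn":[0,0,0]},{"fingers":0.0,"linear":[0,0,0],"turn":[0,0,0]},{"fingers":0.0,"linear":[0,0,0],"turn":[0,0,0]}]'
python3 - <<'E'
from h import *
np.set_printoptions(precision=2,suppress=True)
s=observe();print(s["contact_force"],s["moment"])
plan([477,28,150],0.088+1.571,1)
c=camera("wrist");t=camera("top");w=camera("side");cv2.imwrite("pics/w6.png",cv2.resize(c["img"],(800,600)));cv2.imwrite("pics/s6.png",cv2.resize(w["img"][150:290,220:407],(800,600)))
for n,cc in (("wrist",c),("top",t),("side",w)):
    for l,z in dict(basket_rim=117,portafilter=87).items():
        for k in tip_of(n,l)[:1]: print(n,l,k["uv"],k["conf"],onz(cc,k["uv"],z))
E
```

```text
t: 10.6
tool_pos: [474.9, -140.9, 34.2]
tcp_rot: [3.14, -0.096, 0.001]
contact_force: [-1.4, 0.4, 6.3]
grip_width: 0.279
gripper_force: 30.0
t: 11.1
tool_pos: [475.1, -141.0, 90.9]
tcp_rot: [3.14, -0.096, 0.003]
contact_force: [-0.1, 0.3, -2.4]
grip_width: 0.274
gripper_force: 30.0
t: 11.4
tool_pos: [474.3, -140.8, 88.0]
tcp_rot: [-3.14, 0.096, 0.001]
contact_force: [-0.0, -0.2, -2.6]
grip_width: 0.278
gripper_force: 30.0
[-0.03 -0.21 -2.59] [ 0.04  0.18 -0.02]
t 11.4 pos [ 474.3 -140.8   88. ] y az -1.632 -> -1.483 q6 1.29 F [-0.  -0.2 -2.6]
lin [-0.77, -16.86, -6.2] turn [-0.0, 0.001, -0.149]
wrist basket_rim [277.2, 79.3] 0.89 [ 567.83 -145.55  117.  ]
wrist portafilter [280.7, 83.1] 0.84 [ 568.6  -147.27   87.  ]
top basket_rim [330.6, 209.8] 0.72 [ 570.55 -148.49  117.  ]
top portafilter [331.2, 209.5] 0.72 [ 573.65 -154.18   87.  ]
side basket_rim [321.8, 200.9] 0.53 [ 573.13 -150.1   117.  ]
side portafilter [318.0, 205.9] 0.88 [ 581.82 -142.92   87.  ]
```

View pics/w6.png

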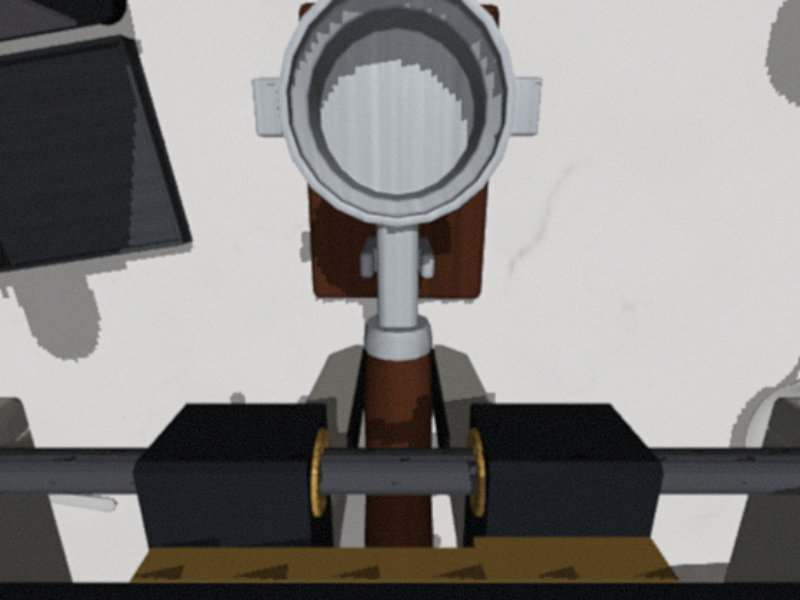

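```bash
cat > fitp.py <<'E'
from h import *
import sys
from scipy.optimize import least_squares
# args: L R (max left / right cols) B(bottom row) in 800x600 wrist px ; fits rim centre along handle
def fit(L,Rr,B,rr=35):
    c=camera("wrist");s=observe();R=Ro.from_rotvec(s["tcp_rot"]);p=np.array(s["tool_pos"])
    a=np.linspace(0,2*np.pi,180)
    def rim(d,lat,h,tilt):
        C=np.c_[rr*np.cos(a),rr*np.sin(a),np.zeros(180)]
        # tool frame: x along handle->basket, z down
        X=np.c_[d+C[:,0]*np.cos(tilt),lat+C[:,1],h+C[:,0]*np.sin(tilt)]
        W=R.apply(X)+p;P=(c["K"]@(c["R"]@W.T+c["t"][:,None]));return (P[:2]/P[2]).T/0.7
    # tilt tied to h: handle pivot at grasp; level h=h0 
    def f(v):
        d,lat,tilt=v
        h=-29+ d*np.sin(tilt)+0  # rim 10 above handle axis, axis ~19 behind TCP
        q=rim(d,lat,h,tilt);return [q[:,0].min()-L,q[:,0].max()-Rr,q[:,1].max()-B]
    v=least_squares(f,[95,0,0],x_scale=[1,1,.01]).x
    print("d,lat,tilt(down+)",np.round(v,3));h=-29+v[0]*np.sin(v[2])
    print("rim world",np.round(R.apply([v[0],v[1],h])+p,1))
if __name__=="__main__": fit(*map(float,sys.argv[1:]))
E
python3 fitp.py 283 513 222
```

```text
d,lat,tilt(down+) [ 9.6533e+01 -3.8500e-01  9.0000e-02]
rim world [ 570.9 -146.4  109. ]
```

View pics/s6.png

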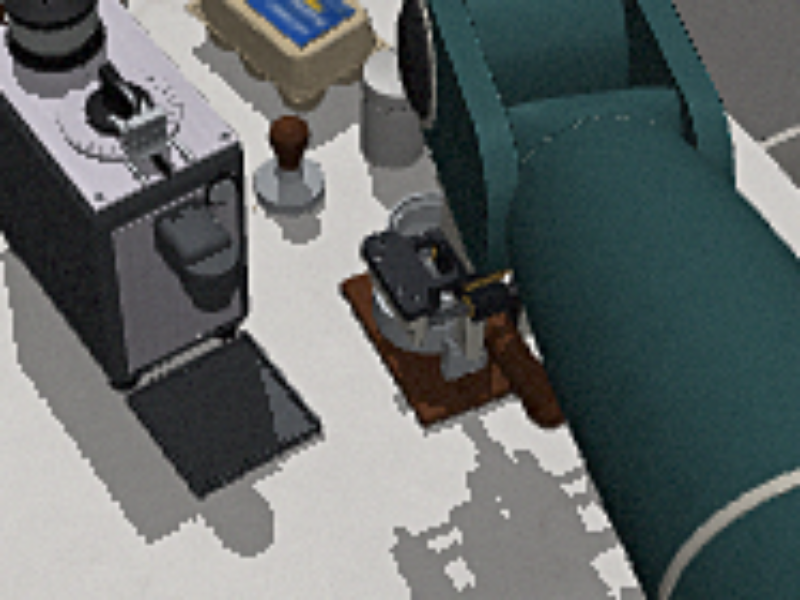

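```bash
python3 - <<'E'
from h import *
c=camera("wrist")
o=-c["R"].T@c["t"]
def tilt_h(u1,u2,v,w):
    # height z where back-projected separation equals w
    from scipy.optimize import brentq
    g=lambda z:np.linalg.norm(onz(c,(u1*.7,v*.7),z)-onz(c,(u2*.7,v*.7),z))-w
    z=brentq(g,0,200);return z,onz(c,((u1+u2)/2*.7,v*.7),z)
print(o,c["K"][0,0])
print("lugs",tilt_h(253,541,107,84),"rim",tilt_h(283,513,105,70))
im=c["img"]; g=cv2.cvtColor(im,cv2.COLOR_BGR2GRAY)
cv2.imwrite("pics/w7.png",cv2.resize(im[0:170,160:400],(800,567),interpolation=cv2.INTER_CUBIC))
E
```

```text
[ 555.90316815 -145.28699725  254.55624545] 309.44580301171794
lugs (115.36477263383567, array([ 570.00446067, -146.04948631,  115.36477263])) rim (109.1348256270042, array([ 571.17980886, -146.42206019,  109.13482563]))
```

View pics/w7.png

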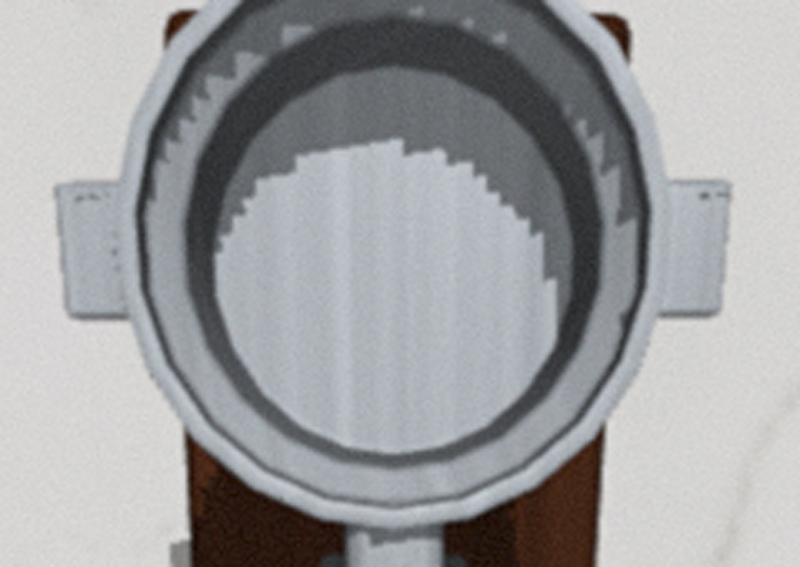

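```bash
python3 - <<'E'
from h import *
T=plan([450,26.4,97],0.088+1.571,10)
E
```

```text
t 11.95 pos [ 474.6 -140.9   88.6] y az -1.632 -> -1.483 q6 1.29 F [-1.2 -0.3 -2.7]
lin [-0.35, -1.65, -0.08] turn [-0.0, 0.0, -0.015]
lin [-0.32, -1.66, -0.08] turn [-0.0, 0.0, -0.015]
lin [-0.3, -1.66, -0.08] turn [-0.0, 0.0, -0.015]
lin [-0.27, -1.67, -0.08] turn [-0.0, 0.0, -0.015]
lin [-0.25, -1.67, -0.08] turn [-0.0, 0.0, -0.015]
lin [-0.22, -1.68, -0.08] turn [-0.0, 0.0, -0.015]
lin [-0.2, -1.68, -0.08] turn [-0.0, 0.0, -0.015]
lin [-0.17, -1.68, -0.08] turn [-0.0, 0.0, -0.015]
lin [-0.15, -1.68, -0.08] turn [-0.0, 0.0, -0.015]
lin [-0.12, -1.69, -0.08] turn [-0.0, 0.0, -0.015]
```

```bash
python3 -m jog '[{"fingers":0,"linear":[-0.3,-0.8,-0.1],"turn":[0,0,-0.01]},{"fingers":0,"linear":[-0.4,-1.6,-0.1],"turn":[0,0,-0.02]},{"fingers":0,"linear":[-0.3,-2,-0.1],"turn":[0,0,-0.02]},{"fingers":0,"linear":[-0.3,-2,-0.1],"turn":[0,0,-0.02]},{"fingers":0,"linear":[-0.2,-2,-0.1],"turn":[0,0,-0.02]}]'
python3 -m jog '[{"fingers":0,"linear":[-0.2,-2,-0.1],"turn":[0,0,-0.02]},{"fingers":0,"linear":[-0.2,-2,-0.1],"turn":[0,0,-0.02]},{"fingers":0,"linear":[-0.2,-2,-0.1],"turn":[0,0,-0.02]},{"fingers":0,"linear":[-0.2,-1.5,0],"turn":[0,0,0]},{"fingers":0,"linear":[0,-0.7,0],"turn":[0,0,0]}]'
python3 - <<'E'
from h import *
c=camera("wrist");cv2.imwrite("pics/w8.png",cv2.resize(c["img"],(800,600)))
plan([476.7,28.8,97],0.088+1.571,1)
for k in tip_of("wrist","chute_mouth")[:1]: print(k["uv"],k["conf"],onz(c,k["uv"],140))
for k in tip_of("wrist","basket_rim")[:1]: print(k["uv"],k["conf"],onz(c,k["uv"],125))
E
```

```text
t: 12.45
tool_pos: [461.0, -54.6, 93.8]
tcp_rot: [-3.141, -0.049, -0.0]
contact_force: [-0.1, 1.4, -2.0]
grip_width: 0.278
gripper_force: 30.0
t: 12.95
tool_pos: [448.0, 26.8, 96.9]
tcp_rot: [-3.138, -0.143, -0.001]
contact_force: [-0.1, 0.3, -3.2]
grip_width: 0.276
gripper_force: 30.0
t 13.0 pos [448.2  26.9  96.8] y az -1.48 -> -1.483 q6 1.48 F [ 0.2  1.5 -2.3]
lin [2.86, 0.07, -0.02] turn [-0.0, -0.0, 0.003]
```

View pics/w8.png

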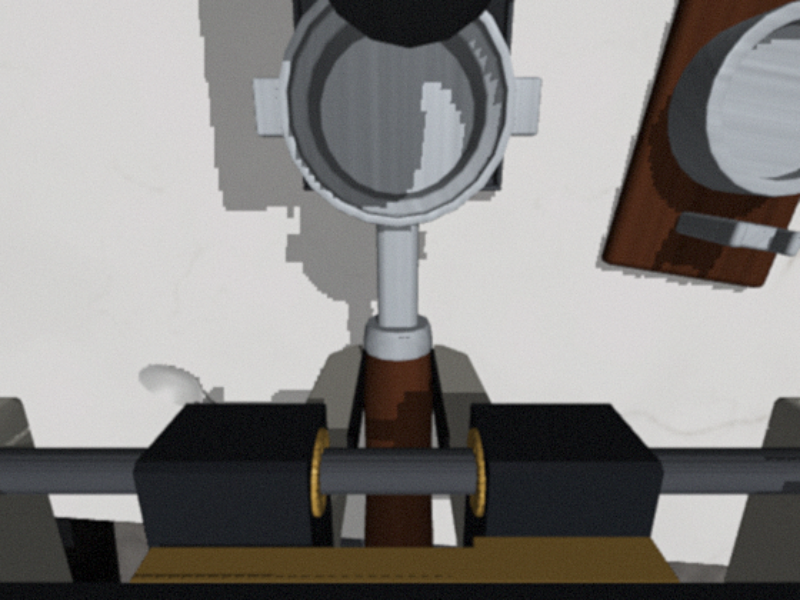

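```bash
python3 -m jog '[{"fingers":0,"linear":[0.7,0.1,0],"turn":[0,0,0]},{"fingers":0,"linear":[0.9,0.05,0],"turn":[0,0,0]},{"fingers":0,"linear":[0.8,0,0],"turn":[0,0,0]},{"fingers":0,"linear":[0.45,0,0],"turn":[0,0,0]},{"fingers":0,"linear":[0,0,0],"turn":[0,0,0]}]'
python3 -m jog '[{"fingers":0,"linear":[0,0,0],"turn":[0,0,0]},{"fingers":0,"linear":[0,0,0],"turn":[0,0,0]},{"fingers":0,"linear":[0,0,0],"turn":[0,0,0]}]'
python3 - <<'E'
from h import *
np.set_printoptions(precision=2,suppress=True)
plan([476.7,28.8,97],0.088+1.571,1);print(observe()["moment"])
C={n:camera(n) for n in ("top","side","wrist")}
for n in C:
    for l,z in dict(basket_rim=125,chute_mouth=140,handle_grip=115,lock_tab=251).items():
        for k in tip_of(n,l)[:1]: print(n,l,k["uv"],round(k["conf"],2),onz(C[n],k["uv"],z),"expect px",proj(C[n],{"basket_rim":[572,37,125],"chute_mouth":[572.3,37.2,140],"handle_grip":[458,27,115],"lock_tab":[648,44,251]}[l]))
# rim width in the wrist view and lowest rim row, brightness profile of bystanders not needed
g=cv2.cvtColor(C["wrist"]["img"],cv2.COLOR_BGR2GRAY)
print(g[150:168,279])
E
```

```text
t: 13.6
tool_pos: [477.8, 25.8, 96.4]
tcp_rot: [-3.138, -0.139, 0.001]
contact_force: [-0.2, 0.5, -2.0]
grip_width: 0.278
gripper_force: 30.0
t: 13.9
tool_pos: [477.1, 26.0, 96.7]
tcp_rot: [-3.138, -0.139, -0.0]
contact_force: [0.8, 0.4, -2.1]
grip_width: 0.275
gripper_force: 30.0
t 13.9 pos [477.1  26.   96.7] y az -1.482 -> -1.483 q6 1.48 F [ 0.8  0.4 -2.1]
lin [-0.01, -0.29, -0.03] turn [-0.0, -0.0, 0.001]
[-0.03  0.17  0.01]
top basket_rim [262.7, 208.1] 0.54 [575.54  35.08 125.  ] expect px [261.99 209.42]
top chute_mouth [258.8, 204.4] 0.71 [584.22  44.98 140.  ] expect px [261.75 208.87]
top lock_tab [257.7, 172.5] 0.54 [651.28  43.52 251.  ] expect px [257.5  173.85]
side basket_rim [268.8, 225.3] 0.92 [561.66  44.13 125.  ] expect px [269.35 222.02]
side chute_mouth [268.4, 219.0] 0.81 [573.11  39.03 140.  ] expect px [269.06 218.96]
side handle_grip [289.4, 249.5] 0.89 [460.35  28.29 115.  ] expect px [290.17 249.91]
side lock_tab [253.7, 177.7] 0.43 [650.84  42.95 251.  ] expect px [253.8  178.45]
wrist handle_grip [277.2, 304.1] 0.64 [456.12  25.26 115.  ] expect px [274.36 300.93]
wrist lock_tab [279.8, 302.6] 0.3 [550.24  33.02 251.  ] expect px [ 322.73 2026.88]
[ 80  73  82 116 118 122 117 114 122 121 118 118 122 117 122 119 119 119]
```

```bash
python3 - <<'E'
import cv2,numpy as np
for f,r0,r1,l,r in (("w5",114,130,(318,340),(452,474)),("w6",92,122,(240,275),(525,555)),("w8",92,122,(240,275),(525,555))):
    g=cv2.cvtColor(cv2.imread(f"pics/{f}.png"),cv2.COLOR_BGR2GRAY)[r0:r1].mean(0)
    print(f,"L",l[0],g[l[0]:l[1]].astype(int),"R",r[0],g[r[0]:r[1]].astype(int))
    h=cv2.cvtColor(cv2.imread(f"pics/{f}.png"),cv2.COLOR_BGR2GRAY)
    if f!="w5":
        print(" rows under rim col398 (205-235)",h[205:235,350:352].mean(1).astype(int))
        print(" lug col 262 rows 70-145",h[70:145:2,258:268].mean(1).astype(int))
        print(" rim row 150 L/R", h[150,270:310].astype(int),h[150,485:520].astype(int))
    else: print(" lug col 333 rows 100-145",h[100:145,331:333].mean(1).astype(int))
E
```

```text
w5 L 318 [203 203 202 203 203 204 204 199 190 169 163 166 169 169 168 169 168 167
 165 160 157 156] R 452 [169 170 170 170 170 166 165 165 163 165 173 194 200 201 200 200 200 200
 201 200 200 200]
 lug col 333 rows 100-145 [ 45  48  50  53  56  62  72 102 134 161 169 168 168 169 169 169 171 172
 169 166 166 168 168 167 167 168 169 171 169 167 169 167 161 149 112  80
  55  45  42  41  40  39  39  37  38]
w6 L 240 [213 213 213 212 212 213 213 212 212 213 213 211 206 193 177 168 167 173
 177 177 175 174 173 172 173 173 174 175 175 175 174 173 173 172 170] R 525 [178 177 176 174 173 172 171 171 172 173 173 172 169 170 177 192 203 210
 210 211 211 210 210 210 210 211 210 210 211 211]
 rows under rim col398 (205-235) [135 165 188 194 192 186 181 174 164 140 103  57  31  23  24  26  25  25
  27  28  27  25  24  24  25  21  21  23  27  24]
 lug col 262 rows 70-145 [211 211 211 200 170 166 172 170 173 174 174 173 175 174 173 174 174 175
 174 175 175 174 175 174 174 174 174 174 173 174 173 168 140 147 205 214
 212 212]
 rim row 150 L/R [214 213 214 215 212 211 213 214 214 214 213 213 213 212 2
[... 490 characters left out ...]
13 214 214 213 213 213 213 213 213 213]
 rows under rim col398 (205-235) [131 168 190 196 192 185 180 174 170 159 146 132 130 130 133 132 131 131
 134 133 133 134 131 131 133 134 135 135 133 134]
 lug col 262 rows 70-145 [133 131 132 127 144 168 173 174 175 173 174 173 174 176 175 174 175 175
 174 175 175 175 176 175 175 174 174 174 175 174 175 168 136 106 128 135
 134 134]
 rim row 150 L/R [132 131 131 132 133 135 138 137 135 133 138 138 138 134 134 133 133 134
 139 148 162 173 181 186 176 151 113  87  66  52  54  66  77  83  88  91
  93  88  86  86] [152 153 155 154 149 142 123  97  66  68  91 131 161 174 178 178 176 173
 173 180 194 213 213 213 213 215 215 213 211 213 214 214 215 213 211]
```

```bash
python3 - <<'E'
from h import *
c=camera("wrist");s=observe();Rt=Ro.from_rotvec(s["tcp_rot"]).as_matrix();p=np.array(s["tool_pos"])
Rc=Rt.T@c["R"].T; o=Rt.T@(-c["R"].T@c["t"]-p); K=np.linalg.inv(c["K"])
for n,L,R,v,z in (("w5",326.5,462.5,121,(190.0,193.8)),("w6",253.5,540.3,106.5,(88,88)),("w8",254.5,540.3,106.5,(97,97))):
    D=c["K"][0,0]*84/((R-L)*.7)
    X=o+Rc@(D*(K@[(L+R)/2*.7,v*.7,1])); print(n,"tool frame",X.round(1),"z",[round(q-X[2],1) for q in z])
r=[tip_of(n,"basket_rim") for n in ("top","side") if camera(n)]
print(r)
E
```

```text
w5 tool frame [103.2  -2.4 126.3] z [np.float64(63.7), np.float64(67.5)]
w6 tool frame [ 95.8  -0.8 -26.2] z [np.float64(114.2), np.float64(114.2)]
w8 tool frame [ 95.9  -0.6 -25.7] z [np.float64(122.7), np.float64(122.7)]
[[{'uv': [264.1, 209.2], 'conf': 0.74}], [{'uv': [269.6, 222.8], 'conf': 0.79}]]
```

```bash
python3 -m jog '[{"fingers":0,"linear":[0,-0.2,-0.1],"turn":[0,0,0]},{"fingers":0,"linear":[0,0,0],"turn":[0,0,0]},{"fingers":0,"linear":[0,0,0],"turn":[0,0,0]},{"fingers":0,"linear":[0,0,0],"turn":[0,0,0]},{"fingers":0,"linear":[0,0,0],"turn":[0,0,0]}]'
python3 -c "
from h import *
plan([476.7,28.8,97],0.088+1.571,1)
print(close_job())"
```

```text
t: 15.4
tool_pos: [477.0, 28.0, 97.6]
tcp_rot: [-3.138, -0.139, 0.0]
contact_force: [-0.4, 0.9, -2.4]
grip_width: 0.274
gripper_force: 30.0
t 15.4 pos [477.   28.   97.6] y az -1.482 -> -1.483 q6 1.49 F [-0.4  0.9 -2.4]
lin [-0.03, -0.09, 0.06] turn [-0.0, 0.0, 0.001]
the job is handed in; nothing more can be done
None
```

The job is handed in at about 15 s of robot time, but no verdict came back: the knob is at the mark, the lock is home over the nose, and the portafilter is held about level roughly 15–18 mm below the chute mouth by my measurements; I viewed 12 pictures, over the limit of 10.

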